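Key in the code on the door-fittings test panel and push the slide bolt open

TASK

On the test panel, enter the lock's code by pressing the green key, then the copper key, then the black key, each fully in (they stay in), and then push the knob of the chrome slide bolt until the bolt is fully open, out of its keeper. Leave the white key up, and do not lift or shift the loose fittings standing about. Press and push gently with closed fingers rather than gripping anything, and finish clear of everything.

Things in the scene. Friction and masses are not known exactly. Their poses are not given: they have to be found in the camera images.
- panel: dark wooden test panel, fixed on the shelf, 250 mm (its x) by 340 mm (its y); origin at its underside's centre, z up; its top face is 40 mm above the shelf. The four keys stand in a square on its +y half and the slide bolt on its -y half. Along its +x edge, on the key half, a copper pull handle is screwed on, 34 mm high over the panel and 65 mm beyond the centres of the nearest keys
- green_top (a point): centre of the top face of the green key: an upright round cap 28 mm across in a round steel bezel 40 mm across and 12 mm high on the panel. Up, the cap stands 13 mm above the bezel (65 mm above the shelf); fully in, 3 mm. Keys are 74 mm apart and swap places from one start to the next
- green_key (a joint): how far the green key is pressed in: 0 up, 0.010 m fully in against its stop. Moving it takes about 4 N; it has no spring and stays where it is left
- copper_top (a point): centre of the top face of the copper key: an upright round cap 28 mm across in a round steel bezel 40 mm across and 12 mm high on the panel. Up, the cap stands 13 mm above the bezel (65 mm above the shelf); fully in, 3 mm. Keys are 74 mm apart and swap places from one start to the next
- copper_key (a joint): how far the copper key is pressed in: 0 up, 0.010 m fully in against its stop. Moving it takes about 4 N; it has no spring and stays where it is left
- black_top (a point): centre of the top face of the black key: an upright round cap 28 mm across in a round steel bezel 40 mm across and 12 mm high on the panel. Up, the cap stands 13 mm above the bezel (65 mm above the shelf); fully in, 3 mm. Keys are 74 mm apart and swap places from one start to the next
- black_key (a joint): how far the black key is pressed in: 0 up, 0.010 m fully in against its stop. Moving it takes about 4 N; it has no spring and stays where it is left
- white_top (a point): centre of the top face of the white key: an upright round cap 28 mm across in a round steel bezel 40 mm across and 12 mm high on the panel. Up, the cap stands 13 mm above the bezel (65 mm above the shelf); fully in, 3 mm. Keys are 74 mm apart and swap places from one start to the next
- white_key (a joint): how far the white key is pressed in: 0 up, 0.010 m fully in against its stop. Moving it takes about 4 N; it has no spring and stays where it is left. Must stay up
- bolt_knob (a point): point on the axis of the upright knob of the chrome slide bolt, 36 mm above the panel. The knob is a post 14 mm across with a 17 mm ball on it, its top 61 mm above the panel; it moves with the bar. This point's +x axis is level and is the way the bolt is pushed open, out of its keeper (roughly away from the robot). The keeper, the bar and its guides rise no more than 21 mm above the panel, so closed fingers can stand behind the knob with their tips above that
- bolt (a joint): how far the slide bolt is pushed open: 0 shut (nose in the keeper), 0.040 m fully open against its stop. Moving it takes about 3 N; it stays where it is left
- cylinder_lock: small silver keyed deadbolt cylinder standing loose on the panel, 34 mm across, 34 mm high (bystander; origin at its underside)
- roller: satin black barn door roller lying loose on the shelf, 215 mm long, 68 mm wheel, up to 34 mm high (bystander; origin under the wheel's centre)
- door_knob: loose brass door knob standing on its rose, 60 mm across, 65 mm high (bystander; origin at its underside)
- hinge: loose brass butt hinge lying open, 92 x 72 mm, 8 mm high (bystander; origin at its underside)
- carton: small loose cardboard carton, 70 x 100 x 45 mm (bystander; origin at its underside)
- driver: loose screwdriver lying on the shelf (bystander; origin at its underside)
- cup: loose blue plastic cup for screws, 70 mm across, 55 mm high (bystander; origin at its underside)

How it is judged:
On the way, in this order (a step that is already met when the one before it is completed fails the run):
1. the green key is fully in (value of joint green_key above 0.007 m), for 0.1 s.
2. the copper key is fully in (value of joint copper_key above 0.007 m), for 0.1 s.
3. the black key is fully in (value of joint black_key above 0.007 m), for 0.1 s.
4. the bolt is fully open (value of joint bolt above 0.034 m), for 0.2 s.
At the end, for the whole second after the job is handed in: The green, copper and black keys are in by more than 7 of their 10 mm, the white key by less than 3 mm, the bolt is open by more than 34 of its 40 mm and at rest, and every loose fitting is within 20 mm of where it stood (value of joint each of green_key, copper_key, black_key above 0.007 m and value of joint white_key below 0.003 m and value of joint bolt between 0.034 and 0.045 m and velocity of joint bolt below 0.01 m/s and distance of each of cylinder_lock, roller, door_knob, hinge, carton, driver, cup from where it was at the start of the episode below 0.02 m); the robot touches nothing.
It fails at once if the white key is pressed (3 mm or more) (value of joint white_key above 0.003 m).
It fails at once if a key is pressed out of order: copper before green is in, or black before copper is in ((value of joint copper_key above 0.003 m and value of joint green_key below 0.0065 m) or (value of joint black_key above 0.003 m and value of joint copper_key below 0.0065 m)).
It fails at once if the bolt is pushed (beyond 14 mm) before the black key is in (value of joint bolt above 0.014 m and value of joint black_key below 0.0065 m).
It fails at once if the bolt is gripped or rammed (over 35 N from the fingers) instead of gently pushed (contact force between the fingers and bolt above 35 N).
It fails at once if a loose fitting is lifted or shifted by 20 mm or more (distance of any of cylinder_lock, roller, door_knob, hinge, carton, driver, cup from where it was at the start of the episode above 0.02 m).
It also fails if it takes over 48 s, if anything falls off the work surface, if the arm or the gripper's body presses on something with over 40 N, if the wrist force passes 120 N, or if a joint passes its speed limit or range.

ROBOT

A 7-joint arm with a two-finger parallel gripper is mounted at the origin on the work surface. World frame = base frame: x ahead of the robot, y to its left, z up, the work surface at z = 0. Lengths are in m, angles in rad, forces in N, time in s.
With the tool pointing down it reaches from about 0.425 to 0.95 m from the base axis. Payload 4.7 kg.
Tool frame: the origin (TCP) lies midway between the tips of the shut fingers; the grasp point (between the pads) lies 19 mm behind it (ctrl.hold_point_z is the distance from the TCP to the grasp point, in m); z points along the fingers, y is the line along which they close (so a half turn about z gives the same grasp; the last joint's range is limited). The gripper opens to 87 mm and grips with 3 to 60 N. Pads are 19 mm wide; open, the fingers measure 117 mm over their backs; the gripper's body (75 mm by 190 mm) begins 51 mm behind the grasp point.
Start: joints at [-0.029, 0.469, -0.049, 1.532, 0.024, 1.141, -0.082], TCP at [0.675, 0, 0.199] pointing down, gripper open.
Joint ranges: [-2.59, 2.59], [-0.33, 1.99], [-1.39, 1.29], [0.1, 2.45], [-1.04, 4.18], [0.21, 1.99], [-2.66, 2.66]. Speed limits (rad/s): [2.57, 2.57, 3.14, 3.14, 3.14, 3.14, 3.14].

INTERFACE

Orientations are given as a 3x3 rotation matrix whose columns are the frame's x, y, z axes.
In Python, from rig import ctrl gives the robot as it stands.
- The arm moves only by the tool send_rows, never from a script. Its arguments are lists of equal length, an entry for each row: "rot": the turn, a rotation vector about the tool's x, y, z in degrees, a list of three; "slide": the shift along the tool's x, y, z in mm, a list of three; "fingers": the closure, from 0 (fully open) to 1 (shut). In form: {"rot": [[rx, ry, rz], ...], "slide": [[dx, dy, dz], ...], "fingers": [fingers, ...]}. A call has 1 to 10 rows; each row is the pose to reach, as a shift and turn from the pose commanded when the call began, along the tool's axes at that moment; what a row does not reach only later rows make up. A row lasts 1/12 s, in which the tool goes at most 41.7 mm and 7.16 degrees, less where a joint would pass 70% of its speed; a pose out of reach is approached as far as the arm can. A call with a gripper value outside its range is refused whole. The fingers move at their own pace and stop on an object; the grip force is fixed at half the most. Time passes only in rows, so rows that repeat a pose let the fingers close. It gives the time, the measured TCP pose, the force, the opening and the grip force at its end, in the units of the state.
- ctrl.state(): the state, without advancing time (a new reading comes with each control period).
- ctrl.capture(name): name is "scene" or "side" or "wrist"; returns the picture (400x640x3 uint8, red, green, blue); there is no depth.
- ctrl.camera_info(name): a dict with "mtx" (3x3 intrinsics, pixels), "k1" (the pictures are not rectified: a ray, as slopes to the right and down, at radius r is drawn at 1 + k1 r^2 times it, then the intrinsics apply), "R" (3x3) and "t" (3): a world point X has camera coordinates R X + t. Camera axes: x right, y down, z forward; pixel columns grow to the right and rows downward; lengths in m; the calibration is good to about 2 mm. A picture is of the moment at which its call begins: read the wrist's pose just before it. camera_info takes no time and is no camera call; for the wrist camera it gives the pose at the moment of the call.
- ctrl.hand_in(): hands the job in; it is judged then, once.
The state is a dict: "time": time; "qpos": joint angles; "qd": joint speeds; "joint_torque": joint torques, N m; "position": TCP position; "ee_rot": TCP orientation; "force": force on the tool from outside, world axes, zero at the start; "ft_torque": the same for the moment, N m; "opening": finger opening in m; "grasp_force": force on a finger pad.
Only numpy, scipy, OpenCV 4.12 (cv2) and the standard library are available. Lean on these libraries where they do the work, as an engineer would, in place of code of your own. Each camera call takes 0.05 s, during which the arm holds its last target. There are 200 camera calls.

## Working session

There is one attempt and no reset: what is moved stays moved. The work goes in short steps, Python scripts to look and compute and a tool call to move; the robot and the scene stay as the last step left them, time stands still between calls to the robot, and variables do not carry over. Pictures are saved under pics/ and viewed, at most 10 in all, crops included, and the job is handed in when it is done.

Besides the shell and the picture viewer there is one more tool, called after ">>>" as a command line: name --argument value ..., lists and objects as JSON in quotes. send_rows: Moves the arm, as the interface text tells. Its arguments: {"type":"object","properties":{"rot":{"type":"array"},"slide":{"type":"array"},"fingers":{"type":"array"}},"required":["rot","slide","fingers"]}

```bash
mkdir -p pics
cat > h.py <<'E'
import numpy as np, cv2
from rig import ctrl
def ray(ci,uv):
    K=np.array(ci["mtx"]);k=ci["k1"];R=np.array(ci["R"]);t=np.array(ci["t"])
    d=cv2.undistortPoints(np.array([[uv]],float),K,np.array([k,0,0,0.]))[0,0]
    return -R.T@t, R.T@np.array([d[0],d[1],1])
def onz(ci,uv,z):
    c,d=ray(ci,uv); return c+d*(z-c[2])/d[2]
def snap(n,f):
    ci=ctrl.camera_info(n);im=np.array(ctrl.capture(n));cv2.imwrite("pics/"+f,im[...,::-1]);return ci,im
E
python3 - <<'E'
from h import *
import pickle
for n in("scene","side"):
    ci,im=snap(n,n+"0.png");pickle.dump((ci,im),open(n+".pkl","wb"));print(n,ci)
s=ctrl.state();print(s["position"],s["ee_rot"],s["time"])
E
```

```text
scene {'mtx': array([[491.75602416,   0.        , 328.56899116],
       [  0.        , 491.75602416, 200.01619802],
       [  0.        ,   0.        ,   1.        ]]), 'k1': 0.05167911234725774, 'R': array([[ 0.31144436,  0.95024199, -0.00652512],
       [ 0.6621815 , -0.22194647, -0.71572022],
       [-0.68155563,  0.21858621, -0.69835664]]), 't': array([-0.13161055, -0.30490869,  1.84286704])}
side {'mtx': array([[397.20956518,   0.        , 322.94739895],
       [  0.        , 397.20956518, 201.25539323],
       [  0.        ,   0.        ,   1.        ]]), 'k1': -0.07084378093924432, 'R': array([[-0.93978983, -0.34172184, -0.00461197],
       [-0.17415208,  0.49047034, -0.85387932],
       [ 0.29405125, -0.80166391, -0.52045061]]), 't': array([0.47191987, 0.16479531, 0.97836374])}
[6.74431785e-01 2.09572078e-05 1.98495173e-01] [[ 8.89207910e-06  9.99998489e-01 -1.73853849e-03]
 [ 9.99999999e-01 -8.98166992e-06 -5.15244600e-05]
 [-5.15399971e-05 -1.73853803e-03 -9.99998487e-01]] 0.1
```

View pics/scene0.png

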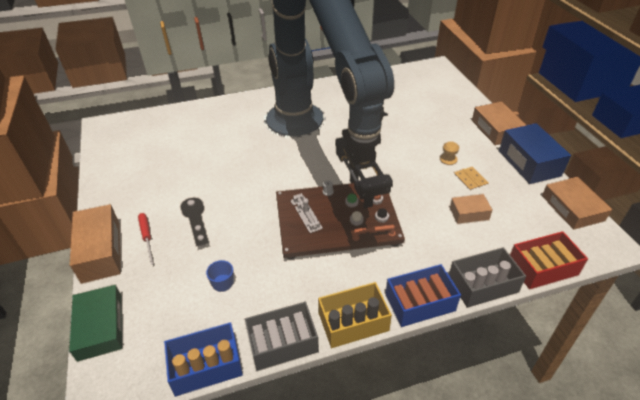

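View pics/side0.png

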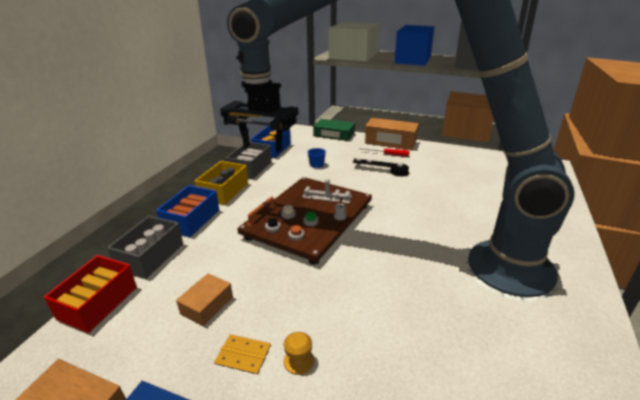

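Scene: panel around (340,220), the arm hides part of the keys. Side: green (311,218), copper (296,231), black (272,224), white (288,211), cylinder lock (340,211), bolt knob (327,187). I'll enlarge the side view.

Run:
```python
from h import *
a=cv2.imread("pics/side0.png")[165:265,230:380];b=cv2.imread("pics/scene0.png")[165:265,265:415]
o=np.vstack([cv2.resize(x,None,fx=3,fy=3,interpolation=cv2.INTER_CUBIC) for x in(a,b)])
cv2.imwrite("pics/z.png",o)
ci=ctrl.camera_info("side")
for n,p in dict(g=(311,218),c=(296,231),k=(272,224),w=(288,211)).items(): print(n,onz(ci,p,.065).round(3))
print("lock",onz(ci,(340,205),.074),"knob",onz(ci,(327,181),.1))
```

```text
g [0.517 0.051 0.065]
c [0.531 0.119 0.065]
k [0.602 0.112 0.065]
w [0.589 0.041 0.065]
lock [ 0.46011649 -0.02277153  0.074     ] knob [ 0.52407099 -0.0961897   0.1       ]
```

View pics/z.png

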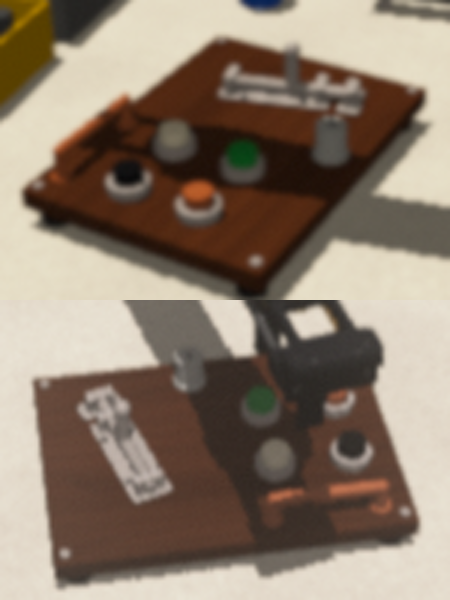

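>>> send_rows --rot '[[0, 0, 0], [0, 0, 0], [0, 0, 0], [0, 0, 0], [0, 0, 0], [0, 0, 0], [0, 0, 0], [0, 0, 0]]' --slide '[[10, -25, -10], [20, -50, -20], [30, -75, -30], [40, -100, -30], [45, -125, -30], [50, -140, -30], [50, -140, -30], [50, -140, -30]]' --fingers '[1, 1, 1, 1, 1, 1, 1, 1]'

```text
time: 0.77
position: [0.5348, 0.0502, 0.2296]
ee_rot: [[-0.001, 1.0, 0.001], [1.0, 0.001, -0.0], [-0.0, 0.001, -1.0]]
force: [-0.0, -0.3, 0.3]
opening: 0.0417
grasp_force: 0.0
```

Run:
```python
from h import *
s=ctrl.state();print(s["position"],s["opening"],s["time"],s["force"])
ci,im=snap("wrist","w1.png");print(ci["R"],ci["t"])
```

```text
[0.53482855 0.05016669 0.22963787] 0.04169528858448074 0.7667 [-0.04442811 -0.3418739   0.32633702]
[[ 9.99999156e-01  1.29325497e-03  1.28278637e-04]
 [ 1.20693845e-03 -9.60766621e-01  2.77355445e-01]
 [ 4.81937142e-04 -2.77355056e-01 -9.60767371e-01]] [-0.53529908  0.00504992  0.43307084]
```

View pics/w1.png

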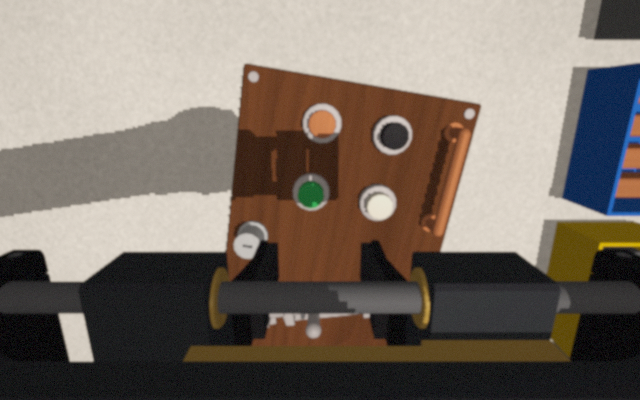

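The wrist view shows copper (323,123), black (394,135), green (311,192), white (379,205), lock (248,244), and the knob ball at about (314,330).

Run:
```python
from h import *
ci=ctrl.camera_info("wrist")
im=cv2.imread("pics/w1.png");hsv=cv2.cvtColor(im,cv2.COLOR_BGR2HSV)
R={'g':((311,192),((45,80,30),(90,255,255))),'c':((323,123),((5,110,150),(20,255,255))),'k':((394,135),((0,0,0),(180,255,70))),'w':((379,205),((10,0,150),(60,90,255)))}
P={}
for n,((u,v),(lo,hi)) in R.items():
    m=np.zeros(im.shape[:2],np.uint8);cv2.circle(m,(u,v),17,255,-1)
    m&=cv2.inRange(hsv,lo,hi);c=max(cv2.findContours(m,0,2)[0],key=cv2.contourArea)
    (x,y),r=cv2.minEnclosingCircle(c);P[n]=onz(ci,(x,y),.065);print(n,round(x),round(y),round(r,1),P[n].round(4),onz(ci,(u,v),.065).round(4))
for a,b in("gc","kw","gw","ck"):print(a,b,(P[b]-P[a])[:2],np.linalg.norm(P[b]-P[a]))
print("knob",onz(ci,(314,328),.0925))
cs=ctrl.camera_info("side")
print("side knob base->top",onz(cs,(327,181),.1),onz(cs,(327,187),.076))
# bolt bar ends in scene crop
cc=ctrl.camera_info("scene")
for p in((265+98/3,165+395/3),(265+152/3,165+190/3)):print(onz(cc,p,.055))
for p in ((245,66),(479,104)):print("corner",onz(ci,p,.04))
```

```text
g 310 194 12.9 [0.5272 0.0359 0.065 ] [0.5277 0.0382 0.065 ]
c 322 124 13.7 [0.5387 0.1071 0.065 ] [0.5399 0.1079 0.065 ]
k 393 135 13.5 [0.6095 0.0961 0.065 ] [0.6103 0.0963 0.065 ]
w 379 205 17.0 [0.5989 0.0241 0.065 ] [0.5989 0.0241 0.065 ]
g c [0.01156208 0.07114017] 0.07207361423274875
k w [-0.01061586 -0.07194663] 0.07272561159033673
g w [ 0.0717562  -0.01177487] 0.07271588562644485
c k [ 0.07080998 -0.01096841] 0.07165444318770897
knob [ 0.53066985 -0.10571569  0.0925    ]
side knob base->top [ 0.52407099 -0.0961897   0.1       ] [ 0.52640482 -0.10283348  0.076     ]
[ 0.80872835 -0.20591189  0.055     ]
[ 0.60628148 -0.09764718  0.055     ]
corner [0.46145631 0.1626094  0.04      ]
corner [0.70190151 0.12595696 0.04      ]
```

Run:
```python
from h import *
cs=ctrl.camera_info("side");cc=ctrl.camera_info("scene")
S=lambda x,y:(230+x/3,165+y/3)
C=lambda x,y:(265+x/3,165+(y-300)/3)
for n,p in dict(g=(242,150),c=(199,189),k=(128,172),w=(175,134)).items(): print("side",n,onz(cs,S(*p),.065).round(4))
for n,p in dict(g=(262,401),k=(351,442),w=(277,453)).items(): print("scene",n,onz(cc,C(*p),.065).round(4))
print("knob side",onz(cs,S(291,52),.0925),"scene",onz(cc,C(117,409),.0925))
for p in((90,398),(156,490)):print("bolt scene",onz(cc,C(*p),.05))
for p in((225,85),(360,98)):print("bolt side",onz(cs,S(*p),.05))
```

```text
side g [0.5231 0.0382 0.065 ]
side c [0.5355 0.1069 0.065 ]
side k [0.604  0.1042 0.065 ]
side w [0.5907 0.034  0.065 ]
scene g [0.5369 0.0362 0.065 ]
scene k [0.6161 0.0969 0.065 ]
scene w [0.6074 0.0254 0.065 ]
knob side [ 0.52594493 -0.10150148  0.0925    ] scene [ 0.52994011 -0.10781086  0.0925    ]
bolt scene [ 0.4641927  -0.11855962  0.05      ]
bolt scene [ 0.60305948 -0.0928843   0.05      ]
bolt side [ 0.59131529 -0.08764993  0.05      ]
bolt side [ 0.45630521 -0.10855118  0.05      ]
```

>>> send_rows --rot '[[0, 0, 0], [0, 0, 0], [0, 0, 0], [0, 0, 0], [0, 0, 0], [0, 0, 0], [0, 0, 0], [0, 0, 0], [0, 0, 0], [0, 0, 0]]' --slide '[[-5, -3, 10], [-10, -6, 30], [-13.5, -7, 60], [-13.5, -7, 90], [-13.5, -7, 115], [-13.5, -7, 135], [-13.5, -7, 147], [-13.5, -7, 153], [-13.5, -7, 156], [-13.5, -7, 156]]' --fingers '[1, 1, 1, 1, 1, 1, 1, 1, 1, 1]'

```text
time: 1.65
position: [0.5281, 0.0361, 0.0727]
ee_rot: [[0.001, 1.0, -0.001], [1.0, -0.001, -0.0], [-0.0, -0.001, -1.0]]
force: [0.2, 0.4, -0.2]
opening: 0.0006
grasp_force: 0.0
```

>>> send_rows --rot '[[0, 0, 0], [0, 0, 0], [0, 0, 0], [0, 0, 0], [0, 0, 0], [0, 0, 0], [0, 0, 0], [0, 0, 0], [0, 0, 0], [0, 0, 0]]' --slide '[[0, 0, 3], [0, 0, 6], [0, 0, 9], [0, 0, 11], [0, 0, 13], [0, 0, 15], [0, 0, 17], [0, 0, 18], [0, 0, 19], [0, 0, 19]]' --fingers '[1, 1, 1, 1, 1, 1, 1, 1, 1, 1]'

```text
time: 2.48
position: [0.5279, 0.0365, 0.0543]
ee_rot: [[0.0, 1.0, -0.0], [1.0, -0.0, 0.0], [0.0, -0.0, -1.0]]
force: [0.1, 0.2, 0.4]
opening: 0.0002
grasp_force: 0.0
```

>>> send_rows --rot '[[0, 0, 0], [0, 0, 0], [0, 0, 0]]' --slide '[[0, 0, 1], [0, 0, 2], [0, 0, 2]]' --fingers '[1, 1, 1]'

```text
time: 2.73
position: [0.5279, 0.0365, 0.0523]
ee_rot: [[-0.0, 1.0, -0.0], [1.0, 0.0, 0.0], [0.0, -0.0, -1.0]]
force: [-0.1, 0.2, -0.4]
opening: 0.0001
grasp_force: 0.0
```

Run:
```python
from h import *
_,a=snap("wrist","w2.png");_,b=snap("side","s2.png");_,c=snap("scene","c2.png")
f=lambda x,s:cv2.resize(x,s,interpolation=cv2.INTER_CUBIC)
o=np.vstack([f(a[100:400,170:470],(450,450))[:, :],]);z=np.vstack([f(b[165:255,235:375],(350,225)),f(c[165:255,275:415],(350,225))])
cv2.imwrite("pics/z2.png",np.hstack([o,z])[...,::-1])
```

```text
(no output)
```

View pics/z2.png

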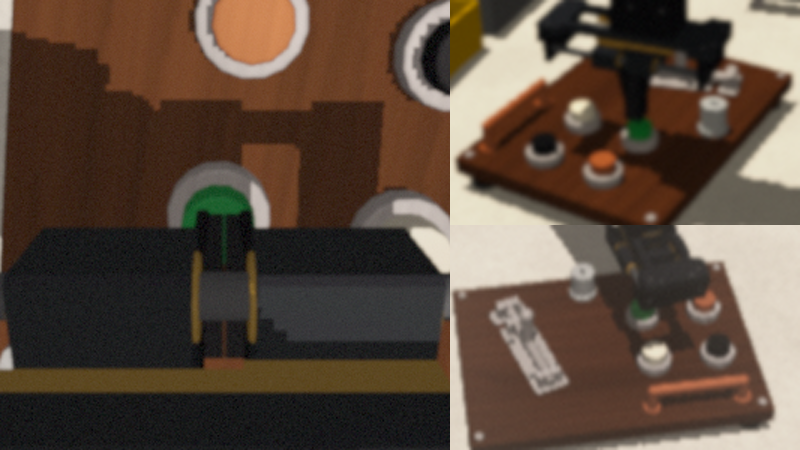

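Run:
```python
from h import *
s=ctrl.state();print(s["position"],s["force"],s["ft_torque"])
def pj(ci,X):return cv2.projectPoints(np.array([X],float),cv2.Rodrigues(np.array(ci["R"]))[0],np.array(ci["t"]),np.array(ci["mtx"]),np.array([ci["k1"],0,0,0.]))[0].ravel().round(1)
for n in("wrist","side","scene"):
    ci=ctrl.camera_info(n);print(n,"tcp",pj(ci,s["position"]),"up40",pj(ci,s["position"]+[0,0,.04]),"cap+y edge",pj(ci,[.528,.0505,.065]),pj(ci,[.528,.0505,.055]),"bez",pj(ci,[.528,.0565,.052]))
ci=ctrl.camera_info("wrist")
for p in((170+218/1.5,100+187/1.5),):print(onz(ci,p,.065),onz(ci,p,.055))
p=(170+218/1.5,100+161/1.5);print("bezel",onz(ci,p,.052))
p=(170+251/1.5,100+20/1.5);print("copper centre",onz(ci,p,.065))
```

```text
[0.52804029 0.03656558 0.05247462] [ 0.78675353 -0.4288038   0.52600887] [-0.02611388  0.01810113 -0.0424895 ]
wrist tcp [318.3 241.8] up40 [318.1 274.7] cap+y edge [318.2 226.2] [318.2 220.1] bez [318.2 208.2]
side tcp [309.3 218.2] up40 [308.9 205.7] cap+y edge [307.3 217. ] [307.4 220.1] bez [306.5 222.3]
scene tcp [351.3 199.7] up40 [351.7 189.8] cap+y edge [355.9 195.6] [355.8 198. ] bez [357.6 198.3]
[0.52650384 0.05135938 0.065     ] [0.52638862 0.04784569 0.055     ]
bezel [0.5263791  0.05701826 0.052     ]
copper centre [0.53722235 0.10802305 0.065     ]
```

>>> send_rows --rot '[[0, 0, 0], [0, 0, 0], [0, 0, 0]]' --slide '[[0, 0, 1], [0, 0, 2], [0, 0, 2]]' --fingers '[1, 1, 1]'

```text
time: 3.13
position: [0.5279, 0.0365, 0.0503]
ee_rot: [[-0.0, 1.0, -0.0], [1.0, 0.0, -0.0], [-0.0, -0.0, -1.0]]
force: [-0.0, -0.3, 0.4]
opening: 0.0005
grasp_force: 0.0
```

The projected TCP lies about 14 mm below where the fingertips appear, so the tips are probably only just reaching the cap. I'll keep descending gently and watch the force.

>>> send_rows --rot '[[0, 0, 0], [0, 0, 0], [0, 0, 0], [0, 0, 0]]' --slide '[[0, 0, 1], [0, 0, 2], [0, 0, 3], [0, 0, 4]]' --fingers '[1, 1, 1, 1]'

```text
time: 3.47
position: [0.528, 0.0365, 0.0463]
ee_rot: [[0.0, 1.0, 0.0], [1.0, -0.0, 0.0], [0.0, 0.0, -1.0]]
force: [-0.1, 0.5, 0.1]
opening: 0.0005
grasp_force: 0.0
```

Run:
```python
from h import *
s=ctrl.state();print(s["position"],s["force"],s["joint_torque"],s["qpos"])
_,b=snap("side","s3.png");_,a=snap("wrist","w3.png")
f=lambda x,s:cv2.resize(x,s,interpolation=cv2.INTER_CUBIC)
cv2.imwrite("pics/z3.png",np.hstack([f(b[190:235,275:345],(560,360)),f(a[200:300,290:350],(216,360))])[...,::-1])
```

```text
[0.52802571 0.03653269 0.04633365] [-0.07067467  0.49365138  0.09399567] [ 6.76214928e-03 -4.16920352e+01 -2.98217917e-01 -1.67335868e+01
 -4.74334764e-02  4.27816249e-02  1.96206340e-03] [-0.08783434  0.42710974 -0.0764932   2.01750543  0.0492203   0.69863479
 -0.1952028 ]
```

View pics/z3.png

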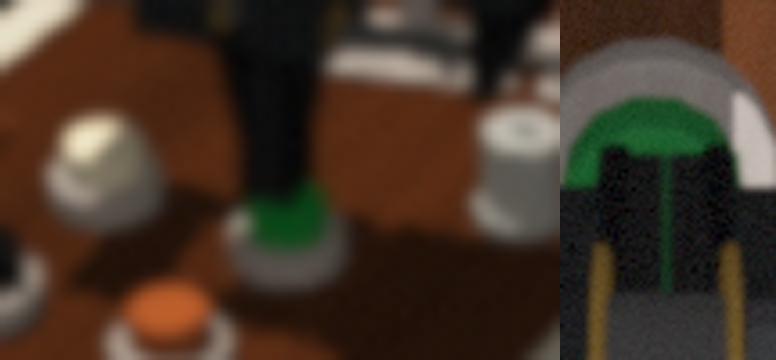

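>>> send_rows --rot '[[0, 0, 0], [0, 0, 0], [0, 0, 0], [0, 0, 0]]' --slide '[[0, 0, 1], [0, 0, 2], [0, 0, 3], [0, 0, 4]]' --fingers '[1, 1, 1, 1]'

```text
time: 3.9
position: [0.528, 0.0366, 0.0424]
ee_rot: [[-0.0, 1.0, 0.0], [1.0, 0.0, 0.0], [0.0, 0.0, -1.0]]
force: [-0.0, -0.5, 0.1]
opening: 0.0006
grasp_force: 0.2
```

>>> send_rows --rot '[[0, 0, 0], [0, 0, 0]]' --slide '[[0, 0, 1], [0, 0, 2]]' --fingers '[1, 1]'

```text
time: 4.07
position: [0.5281, 0.0365, 0.0407]
ee_rot: [[0.0, 1.0, 0.0], [1.0, -0.0, 0.0], [0.0, 0.0, -1.0]]
force: [-0.9, 0.1, 4.4]
opening: 0.0004
grasp_force: 1.9
```

>>> send_rows --rot '[[0, 0, 0], [0, 0, 0], [0, 0, 0], [0, 0, 0], [0, 0, 0], [0, 0, 0], [0, 0, 0], [0, 0, 0]]' --slide '[[0, 0, 1], [0, 0, 2], [0, 0, 3], [0, 0, 4], [0, 0, 5], [0, 0, 6], [0, 0, 7], [0, 0, 8]]' --fingers '[1, 1, 1, 1, 1, 1, 1, 1]'

```text
time: 4.73
position: [0.528, 0.0365, 0.0324]
ee_rot: [[0.0, 1.0, 0.0], [1.0, -0.0, 0.0], [0.0, 0.0, -1.0]]
force: [-2.0, -0.9, 2.8]
opening: 0.0002
grasp_force: 2.0
```

>>> send_rows --rot '[[0, 0, 0]]' --slide '[[0, 0, 1]]' --fingers '[1]'

```text
time: 4.82
position: [0.5282, 0.0366, 0.0322]
ee_rot: [[0.0, 1.0, -0.0], [1.0, -0.0, -0.0], [-0.0, -0.0, -1.0]]
force: [-4.8, -0.4, 18.9]
opening: 0.0006
grasp_force: 9.4
```

>>> send_rows --rot '[[0, 0, 0]]' --slide '[[0, 0, 1]]' --fingers '[1]'

```text
time: 4.9
position: [0.5282, 0.0366, 0.0321]
ee_rot: [[0.0, 1.0, -0.0], [1.0, -0.0, -0.0], [-0.0, -0.0, -1.0]]
force: [-7.3, -1.2, 26.6]
opening: 0.0007
grasp_force: 13.3
```

>>> send_rows --rot '[[0, 0, 0], [0, 0, 0], [0, 0, 0], [0, 0, 0], [0, 0, 0], [0, 0, 0], [0, 0, 0], [0, 0, 0], [0, 0, 0], [0, 0, 0]]' --slide '[[0, 0, -10], [0, 0, -25], [0, 0, -40], [20, 3, -40], [40, 6, -40], [60, 9, -40], [71, 10, -40], [71, 10, -28], [71, 10, -18], [71, 10, -18]]' --fingers '[1, 1, 1, 1, 1, 1, 1, 1, 1, 1]'

```text
time: 5.73
position: [0.5361, 0.1065, 0.0461]
ee_rot: [[0.0, 1.0, -0.004], [1.0, -0.0, -0.002], [-0.002, -0.004, -1.0]]
force: [0.5, -0.4, 0.6]
opening: 0.001
grasp_force: 0.0
```

>>> send_rows --rot '[[0, 0, 0], [0, 0, 0], [0, 0, 0], [0, 0, 0], [0, 0, 0], [0, 0, 0], [0, 0, 0], [0, 0, 0], [0, 0, 0], [0, 0, 0]]' --slide '[[0, 0, 2], [0, 0, 4], [0, 0, 6], [0, 0, 8], [0, 0, 10], [0, 0, 12], [0, 0, 14], [0, 0, 15.5], [0, 0, 16.5], [0, 0, 17]]' --fingers '[1, 1, 1, 1, 1, 1, 1, 1, 1, 1]'

```text
time: 6.57
position: [0.5384, 0.1071, 0.0322]
ee_rot: [[0.0, 1.0, 0.0], [1.0, -0.0, -0.001], [-0.001, 0.0, -1.0]]
force: [-2.7, -3.2, 13.8]
opening: 0.0005
grasp_force: 6.9
```

>>> send_rows --rot '[[0, 0, 0], [0, 0, 0], [0, 0, 0], [0, 0, 0], [0, 0, 0], [0, 0, 0], [0, 0, 0], [0, 0, 0], [0, 0, 0], [0, 0, 0]]' --slide '[[0, 0, -10], [0, 0, -25], [0, 0, -40], [-3, 20, -40], [-6, 40, -40], [-9, 60, -40], [-11, 72, -40], [-11, 72, -28], [-11, 72, -18], [-11, 72, -18]]' --fingers '[1, 1, 1, 1, 1, 1, 1, 1, 1, 1]'

```text
time: 7.4
position: [0.6065, 0.0967, 0.0461]
ee_rot: [[-0.001, 1.0, -0.007], [1.0, 0.001, -0.001], [-0.001, -0.007, -1.0]]
force: [-0.3, -0.9, 0.0]
opening: 0.0006
grasp_force: 0.0
```

>>> send_rows --rot '[[0, 0, 0], [0, 0, 0], [0, 0, 0], [0, 0, 0], [0, 0, 0], [0, 0, 0], [0, 0, 0], [0, 0, 0], [0, 0, 0], [0, 0, 0]]' --slide '[[0, 0, 2], [0, 0, 4], [0, 0, 6], [0, 0, 8], [0, 0, 10], [0, 0, 12], [0, 0, 14], [0, 0, 15.5], [0, 0, 16.5], [0, 0, 17]]' --fingers '[1, 1, 1, 1, 1, 1, 1, 1, 1, 1]'

```text
time: 8.23
position: [0.6098, 0.0968, 0.0323]
ee_rot: [[-0.0, 1.0, -0.0], [1.0, 0.0, 0.0], [0.0, -0.0, -1.0]]
force: [-1.7, 1.6, 6.0]
opening: 0.0005
grasp_force: 3.2
```

>>> send_rows --rot '[[0, 0, 0], [0, 0, 0], [0, 0, 0], [0, 0, 0], [0, 0, 0], [0, 0, 0], [0, 0, 0], [0, 0, 0], [0, 0, 0], [0, 0, 0]]' --slide '[[0, 0, -20], [0, 0, -60], [0, 0, -100], [-20, -10, -140], [-50, -20, -180], [-90, -40, -190], [-130, -60, -190], [-170, -80, -190], [-210, -80, -190], [-240, -80, -190]]' --fingers '[1, 1, 1, 1, 1, 1, 1, 1, 1, 1]'

```text
time: 9.07
position: [0.529, -0.14, 0.2228]
ee_rot: [[-0.0, 1.0, 0.001], [1.0, 0.0, -0.001], [-0.001, 0.001, -1.0]]
force: [0.5, 0.4, 0.1]
opening: 0.0006
grasp_force: 0.0
```

>>> send_rows --rot '[[0, 0, 0], [0, 0, 0], [0, 0, 0], [0, 0, 0]]' --slide '[[-30, 0, 0], [-60, 0, 0], [-60, 0, 0], [-60, 0, 0]]' --fingers '[1, 1, 1, 1]'

```text
time: 9.4
position: [0.5299, -0.2006, 0.222]
ee_rot: [[0.005, 1.0, 0.0], [1.0, -0.005, -0.001], [-0.001, 0.0, -1.0]]
force: [0.4, 0.9, -0.8]
opening: 0.0006
grasp_force: 0.0
```

Run:
```python
from h import *
s=ctrl.state();print(s["position"],s["time"])
ci,im=snap("wrist","w4.png")
```

```text
[ 0.52989614 -0.20059958  0.22197195] 9.4
```

View pics/w4.png

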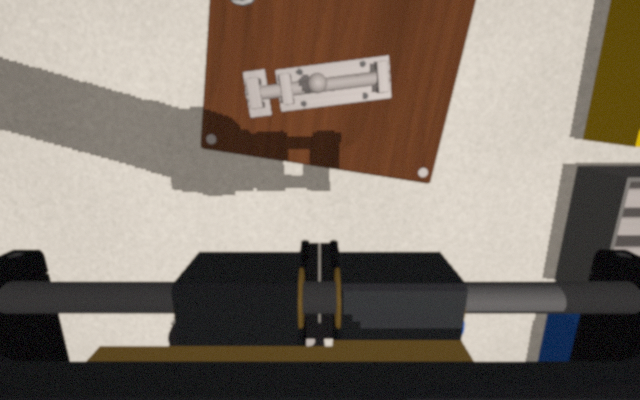

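The keeper is at (258,93), the bar runs to (380,79), and the knob ball is at (318,82).

Run:
```python
from h import *
ci=ctrl.camera_info("wrist")
print("knob",onz(ci,(317.5,82),.0925))
a=onz(ci,(265,92),.05);b=onz(ci,(380,79),.05);print(a,b,np.degrees(np.arctan2(b[1]-a[1],b[0]-a[0])))
a=onz(ci,(277,72),.045);b=onz(ci,(388,57),.045);print(np.degrees(np.arctan2(b[1]-a[1],b[0]-a[0])))
a=onz(ci,(280,110),.045);b=onz(ci,(391,98),.045);print(np.degrees(np.arctan2(b[1]-a[1],b[0]-a[0])))
```

```text
knob [ 0.52939422 -0.10417281  0.0925    ]
[ 0.47778282 -0.11084662  0.05      ] [ 0.58977679 -0.09893388  0.05      ] 6.071691173777307
7.151500299116446
5.898213934773487
```

>>> send_rows --rot '[[0, 0, 0], [0, 0, 0], [0, 0, 0], [0, 0, 0], [0, 0, 0], [0, 0, 0], [0, 0, 0], [0, 0, 0], [0, 0, 0], [0, 0, 0]]' --slide '[[20, -15, 10], [45, -30, 30], [70, -48, 60], [92, -48, 85], [92, -48, 110], [92, -48, 135], [92, -48, 155], [92, -48, 168], [92, -48, 174], [92, -48, 174]]' --fingers '[1, 1, 1, 1, 1, 1, 1, 1, 1, 1]'

```text
time: 10.28
position: [0.4816, -0.1043, 0.0472]
ee_rot: [[-0.003, 1.0, -0.002], [1.0, 0.003, 0.001], [0.001, -0.002, -1.0]]
force: [0.2, 0.1, -0.1]
opening: 0.0005
grasp_force: 0.0
```

Run:
```python
from h import *
s=ctrl.state();print(s["position"],s["time"],s["force"])
_,b=snap("side","s5.png");_,a=snap("wrist","w5.png")
f=lambda x,s:cv2.resize(x,s,interpolation=cv2.INTER_CUBIC)
cv2.imwrite("pics/z5.png",np.hstack([f(b[150:240,260:380],(480,360)),f(a[100:340,220:420],(300,360))])[...,::-1])
```

```text
[ 0.48155253 -0.10433681  0.04723266] 10.2833 [ 0.24510609  0.13761143 -0.09036195]
```

View pics/z5.png

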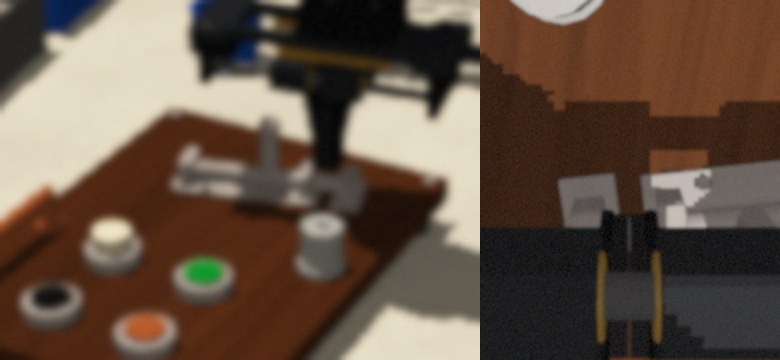

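Green, copper and black are in and white is up. The fingers stand behind the knob, so I'll push now.

>>> send_rows --rot '[[0, 0, 0], [0, 0, 0], [0, 0, 0], [0, 0, 0], [0, 0, 0], [0, 0, 0], [0, 0, 0], [0, 0, 0], [0, 0, 0], [0, 0, 0]]' --slide '[[-4, 0, 0], [-3.5, 5, 0], [-3, 10, 0], [-2.5, 14, 0], [-2, 18, 0], [-1.5, 22, 0], [-1, 26, 0], [-0.5, 30, 0], [0, 34, 0], [0.5, 38, 0]]' --fingers '[1, 1, 1, 1, 1, 1, 1, 1, 1, 1]'

```text
time: 11.22
position: [0.5196, -0.1056, 0.0483]
ee_rot: [[0.0, 1.0, -0.002], [1.0, -0.0, 0.0], [0.0, -0.002, -1.0]]
force: [-3.1, -0.0, 3.0]
opening: 0.0001
grasp_force: 1.9
```

>>> send_rows --rot '[[0, 0, 0], [0, 0, 0], [0, 0, 0], [0, 0, 0], [0, 0, 0], [0, 0, 0], [0, 0, 0], [0, 0, 0]]' --slide '[[0.5, 3, 0], [0.7, 6, 0], [1, 9, 0], [1.3, 12, 0], [1.7, 15, 0], [2, 18, 0], [2.3, 21, 0], [2.3, 21, 0]]' --fingers '[1, 1, 1, 1, 1, 1, 1, 1]'

```text
time: 11.88
position: [0.5422, -0.103, 0.0484]
ee_rot: [[-0.0, 1.0, 0.001], [1.0, 0.0, 0.0], [0.0, 0.001, -1.0]]
force: [-0.8, -0.3, -0.1]
opening: 0.0005
grasp_force: 0.8
```

>>> send_rows --rot '[[0, 0, 0], [0, 0, 0], [0, 0, 0], [0, 0, 0]]' --slide '[[0.2, 1.5, 0], [0.3, 3, 0], [0.5, 4.5, 0], [0.6, 6, 0]]' --fingers '[1, 1, 1, 1]'

```text
time: 12.22
position: [0.5472, -0.1025, 0.0483]
ee_rot: [[-0.0, 1.0, -0.0], [1.0, 0.0, 0.0], [0.0, -0.0, -1.0]]
force: [-2.8, 0.3, 1.4]
opening: 0.0003
grasp_force: 1.7
```

>>> send_rows --rot '[[0, 0, 0], [0, 0, 0]]' --slide '[[0, 1, 0], [0.2, 2, 0]]' --fingers '[1, 1]'

```text
time: 12.38
position: [0.5478, -0.1024, 0.0482]
ee_rot: [[0.0, 1.0, -0.003], [1.0, -0.0, 0.0], [0.0, -0.003, -1.0]]
force: [-7.5, -0.0, 5.3]
opening: 0.0005
grasp_force: 4.4
```

>>> send_rows --rot '[[0, 0, 0], [0, 0, 0]]' --slide '[[0, 0.7, 0], [0, 0.7, 0]]' --fingers '[1, 1]'

```text
time: 12.55
position: [0.5478, -0.1024, 0.0482]
ee_rot: [[0.0, 1.0, -0.005], [1.0, -0.0, 0.0], [0.0, -0.005, -1.0]]
force: [-7.8, 1.2, 5.2]
opening: 0.0005
grasp_force: 4.4
```

>>> send_rows --rot '[[0, 0, 0], [0, 0, 0], [0, 0, 0], [0, 0, 0], [0, 0, 0], [0, 0, 0], [0, 0, 0], [0, 0, 0], [0, 0, 0], [0, 0, 0]]' --slide '[[0, -5, 0], [0, -12, 0], [0, -20, 0], [0, -25, -15], [0, -25, -40], [0, -25, -75], [0, -25, -110], [-30, -25, -140], [-60, -20, -170], [-90, -18, -175]]' --fingers '[1, 1, 1, 1, 1, 1, 1, 1, 1, 1]'

```text
time: 13.38
position: [0.5354, -0.1934, 0.2296]
ee_rot: [[-0.002, 1.0, 0.012], [1.0, 0.002, -0.003], [-0.003, 0.012, -1.0]]
force: [1.6, -0.7, 0.7]
opening: 0.0004
grasp_force: 0.0
```

>>> send_rows --rot '[[0, 0, 0], [0, 0, 0], [0, 0, 0]]' --slide '[[0, 0, 0], [0, 0, 0], [0, 0, 0]]' --fingers '[1, 1, 1]'

```text
time: 13.63
position: [0.5317, -0.1917, 0.2229]
ee_rot: [[-0.0, 1.0, -0.0], [1.0, 0.0, 0.001], [0.001, -0.0, -1.0]]
force: [-0.4, 1.3, 0.6]
opening: 0.0005
grasp_force: 0.0
```

Run:
```python
from h import *
s=ctrl.state();print(s["position"],s["time"])
ci,a=snap("wrist","w6.png");_,b=snap("side","s6.png")
f=lambda x,s:cv2.resize(x,s,interpolation=cv2.INTER_CUBIC)
cv2.imwrite("pics/z6.png",np.hstack([f(a[0:200,200:480],(420,300)),f(b[150:240,260:380],(380,300))])[...,::-1])
```

```text
[ 0.53166548 -0.191663    0.22294437] 13.6333
```

View pics/z6.png

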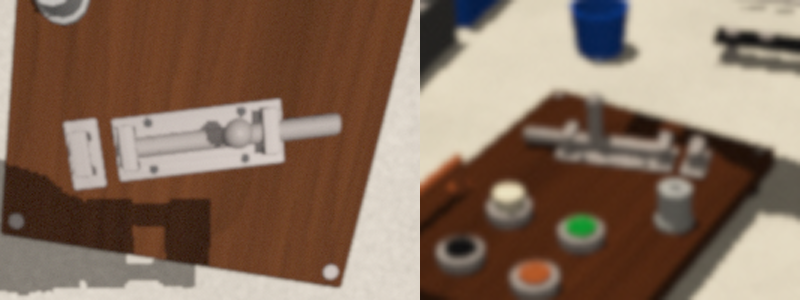

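The nose is out of the keeper and the ball is at about (358.7,88.7). I'll check the travel, then hand in.

Run:
```python
from h import *
p=onz(ctrl.camera_info("wrist"),(358.7,88.7),.0925)
d=np.linalg.norm((p-[.5294,-.1042,.0925])[:2]);print(p,d)
if d>.0365: print(ctrl.hand_in())
```

```text
[ 0.5658482  -0.10175019  0.0925    ] 0.03653043626146712
the job is handed in; nothing more can be done
None
```

The green, copper and black keys are pressed in that order and the bolt is pushed to its stop (about 37 mm of travel measured). The white key is still up, the arm is clear, and the job is handed in; no verdict came back.

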